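# Seat a board in a hinged drilling jig and flip the template leaf over it

### The arm

A 7-joint arm with a two-finger parallel gripper is mounted at the origin on a cart in front of the work surface, level with it; the furniture and walls round the work are solid. World frame = base frame: x ahead of the robot, y to its left, z up, the work surface at z = 0. Lengths are in mm, angles in rad, forces in N, time in s.
With the tool pointing down it reaches from about 425 to 875 mm from the base axis. Payload 4.7 kg.
Tool frame: the origin (TCP) lies on the centre line of the jaws, within the pads' length; the fingertips stand 25 mm ahead of it and the grasp point (between the pads) lies 6 mm ahead of it; z points along the fingers, y is the direction in which the jaws open and shut (so a half turn about z gives the same grasp; the last joint's range is limited). The gripper opens to 85 mm and grips with 20 to 120 N. Pads are 22 mm wide; open, the fingers measure 114 mm over their backs; the gripper's body (76 mm by 85 mm) begins 54 mm behind the grasp point. The pads swing forward as they close: fully open they stand 13 mm farther back than shut.
Start: joints at [1.32, 0.321, -0.07, 1.45, 0.023, 1.371, -0.057], TCP at [170.095, -627.367, 256.349] pointing down, gripper open.
Joint ranges: [-2.86, 2.86], [-0.3, 2.09], [-1.38, 1.24], [0.06, 2.45], [-1.56, 4.7], [0.09, 2.05], [-2.69, 2.69]. Speed limits (rad/s): [2.57, 2.57, 3.14, 3.14, 3.14, 3.14, 3.14].

### API

Orientations are given as a unit quaternion [w, x, y, z].
In Python, from plant import env, vision, hand_in gives the robot as it stands.
- The arm moves only by the shell command python3 -m crank 'ROWS' [OPENING] [FORCE]. ROWS is a JSON object of lists of equal length, an entry for each row: "delta_pos": the shift along the tool's x, y, z in units of 40 mm (1.0 is 40 mm), a list of three; "angular": the turn, a rotation vector about the tool's x, y, z in degrees, a list of three. A call has 1 to 8 rows; each row is the pose to reach, as a shift and turn from the pose measured when the call began, along the tool's axes at that moment; what a row does not reach only later rows make up. A row lasts 1/12 s, in which the tool goes at most 41.7 mm and 7.16 degrees, less where a joint would pass 70% of its speed; a pose out of reach is approached as far as the arm can. A call with a gripper value outside its range is refused whole. OPENING is the opening, from -1 (shut) to 1 (fully open), set as the call begins (- or left out, the last holds). The fingers move at their own pace and stop on an object; FORCE is the grip in N (left out, the last holds). Time passes only in rows, so rows that repeat a pose let the fingers close. It gives the time, the measured TCP pose, the force and the opening at its end, in the units of the state.
- env.state(): the state, without advancing time (a new reading comes with each control period).
- vision.snapshot(name): name is "scene" or "top" or "wrist"; returns the picture (384x512x3 uint8, red, green, blue); there is no depth.
- vision.get_calibration(name): a dict with "fov_y" (degrees; the focal length in pixels is half the picture's height over the tangent of half this angle, whatever the lens; pixels are square), "cx", "cy" (the principal point, pixels), "k1" (the pictures are not rectified: a ray, as slopes to the right and down, at radius r is drawn at 1 + k1 r^2 times it, then the intrinsics apply), "extrinsics" (4x4, takes a point from camera to world coordinates). Camera axes: x right, y down, z forward; pixel columns grow to the right and rows downward; lengths in mm; the calibration is good to about 2 mm. A picture is of the moment at which its call begins: read the wrist's pose just before it. get_calibration takes no time and is no camera call; for the wrist camera it gives the pose at the moment of the call.
- hand_in(): hands the job in, once; it reports no verdict.
The state is a dict: "time": time; "joint_pos": joint angles; "qvel": joint speeds; "effort": joint torques, N m; "eef_pos": TCP position; "ee_rot": TCP orientation; "contact_force": force on the tool from outside, world axes, zero at the start; "ft_torque": the same for the moment, N m; "grip_width": finger opening in mm.
Only numpy, scipy, OpenCV 4.12 (cv2) and the standard library are available. Lean on these libraries where they do the work, as an engineer would, in place of code of your own. Each camera call takes 0.05 s, during which the arm holds its last target.

### The job

Get the loose board ready for drilling in the hinged jig, only pushing with the fingertips: first slide the board, without lifting or tipping it, tight against both the long fence rail and the end stop. Then reach a finger under the tab of the open template leaf and flip the leaf over its hinge until it lies fully flat on the board. Leave the tools on the table where they are.

Things in the scene. Friction and masses are not known exactly. Their poses are not given: they have to be found in the camera images.
- jig: plywood drilling jig, cannot move; sizes in mm in its frame. Origin: on the table, under the fence rail's working face. x away from the robot across the board's bed, y along the rail, z up. Base board x -78..102, y -160..140, z 0..18 (18 thick). Hardwood fence rail x -16..0, y -145..125, z 18..42: the board goes against its face x = 0. Two 41 high rubber rests at x -66 under the open leaf.
- jig_corner (a point): corner where the rail's face meets the end stop's face, on the bed: jig x 0, y 105, z 18 mm. The end stop is a hardwood block x 0..62, y 105..125, z 18..42 mm: the board's end goes against its face y = 105. The bed's far side and its -y end are open, so a fingertip can reach behind the board there.
- leaf (a joint): template leaf's angle, rad: 0 lies flat on rail and board, 1.57 upright, 3.0 fully open on the robot's side (starts 2.5 to 2.9). Stiff hinge: the leaf (200 g) stays wherever it is left; about 3 N at the tab moves it. Plywood, 8 mm thick, four steel drill bushes; its board-side face is level with the axis; spans 5..91 mm from the axis, jig y -85..105.
- leaf_hinge (a point): on the hinge axis (parallel to jig y; jig x -19.5, z 43 mm), at jig y 10. The leaf's free edge has a lip on the board side, 82..92 mm from the axis and 12 mm deep: it points up when open; shut, it drops behind the board's far edge with 4 mm clearance, so the leaf lies flat only if the board is against the rail.
- leaf_tab (a point): middle of the outer edge of the leaf's finger tab, mid-thickness, 124.5 mm from the hinge axis, at jig y 10. The tab lies beyond the lip (92..124.5 mm from the axis), is 80 mm wide (jig y -30..50) and 8 mm thick. While the leaf is open it is in free air before the jig, 65 to 120 mm above the bare table.
- board: loose softwood board, 58 x 190 x 24 mm, 90 to 180 g, lying flat on the jig's bed (underside at z 18 mm), long side about along jig y. Origin: centre of its underside; x across the width, y along the length, z up. Seated in the corner: origin at jig x 29, y 10 mm. It starts 9 to 20 mm off the rail, 20 to 45 mm short of the end stop, up to 5 degrees askew.
- saw_mid_guard_hood (a joint): the saw's blade guard, thrown right back, no part of the job: stays parked at 1.45 rad, where its two blue arms and clear, barely visible side panels stand nearly upright over the rear post, in the box x 0.43..0.56, y 0.2..0.65, z 0.1..1.1 m. Keep the arm and gripper out of it.
- tape_measure: yellow pocket tape, 38 x 78 x 63 mm, a bystander; origin at the centre of its underside
- try_square: try square, 115 x 197 x 17 mm, lying flat, a bystander; origin at the centre of its underside
- screwdriver: screwdriver 27 x 197 x 30 mm, lying, a bystander; origin at the centre of its underside
- pencil: flat carpenter pencil 14 x 194 x 8 mm, a bystander; origin at the centre of its underside
Mind the look-alikes: they are no part of the job. Of the things that look like the board, the larger one is meant.

How it is judged:
By the outcome, as a careful person would: the job done as asked, in the order asked, and still so for the second after the job is handed in, with the robot touching nothing.
It also fails if it takes over 64 s, if anything falls off the work surface, if the arm or the gripper's body presses on something with over 40 N, if the wrist force passes 120 N, or if a joint passes its speed limit or range.

## Working session

There is one attempt and no reset: what is moved stays moved. The work goes in short steps, Python scripts to look and compute and a shell command to move; the robot and the scene stay as the last step left them, time stands still between calls to the robot, and variables do not carry over. Pictures are saved under pics/ and viewed, and the job is handed in when it is done.

```bash
ls; mkdir -p pics; python3 - <<'E'
from plant import env, vision
import cv2
print(env.state())
for n in ("scene","top"):
    im=vision.snapshot(n); cv2.imwrite(f"pics/{n}0.png",im[:,:,::-1])
    print(n,vision.get_calibration(n))
E
```

```text
pics
{'time': 0.0, 'joint_pos': array([ 1.32009246,  0.32183554, -0.07008596,  1.45171223,  0.02258381,
        1.37077353, -0.05689647]), 'qvel': array([ 1.91685370e-03, -1.58444182e-03,  7.78926038e-04,  2.06255317e-04,
       -1.29651897e-03,  4.92819547e-04, -2.10457062e-05]), 'effort': array([ 7.45729139e-04, -4.93578994e+01, -3.81457899e-01, -3.14333117e+01,
        1.31659277e-02,  1.13452045e-02,  1.64315162e-05]), 'eef_pos': array([ 169.94805902, -626.87258535,  255.19661564]), 'ee_rot': array([-9.56033472e-04,  9.91245025e-01,  1.32031656e-01, -1.69064101e-04]), 'contact_force': array([-0.2011316 , -0.19962477,  0.80117923]), 'ft_torque': array([-0.01314521, -0.02534309,  0.02117366]), 'grip_width': 85.41897167746937}
scene {'fov_y': 45.25517315389879, 'cx': 263.1811057896242, 'cy': 189.06230663955478, 'k1': 0.006489083254088841, 'extrinsics': array([[ 9.26809385e-01, -3.17034638e-01,  2.01279414e-01,
         1.43537217e+02],
       [-3.75334138e-01, -7.99427228e-01,  4.69084632e-01,
        -7.52864964e+02],
       [ 1.21921671e-02, -5.10299075e-01, -8.59910580e-01,
         1.62409462e+03],
       [ 0.00000000e+00,  0.00000000e+00,  0.00000000e+00,
         1.00000000e+00]])}
top {'fov_y': 56.59821502123669, 'cx': 255.1264686507324, 'cy': 185.52945659303396, 'k1': -0.04361413151634728, 'extrinsics': array([[-2.37948873e-02, -9.89931666e-01,  1.39531718e-01,
         3.27815161e+02],
       [-9.99537768e-01,  2.61995207e-02,  1.54219172e-02,
         2.87148850e+01],
       [-1.89223083e-02, -1.39100259e-01, -9.90097502e-01,
         1.39132892e+03],
       [ 0.00000000e+00,  0.00000000e+00,  0.00000000e+00,
         1.00000000e+00]])}
```

View pics/scene0.png

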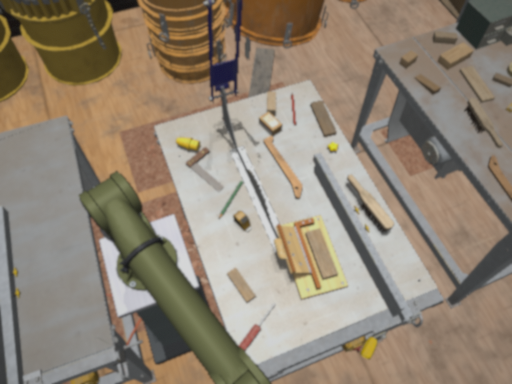

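View pics/top0.png

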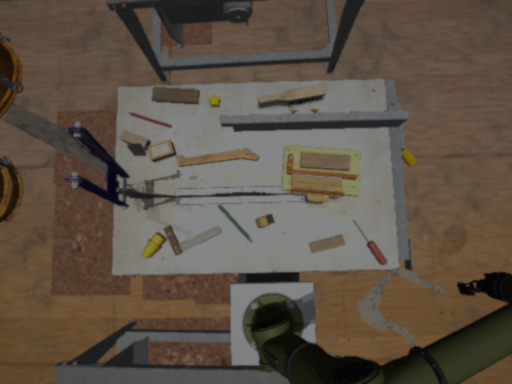

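```bash
python3 - <<'E'
import cv2
a=cv2.imread("pics/top0.png")[110:240,220:420]; cv2.imwrite("pics/topc.png",cv2.resize(a,(800,520),interpolation=cv2.INTER_CUBIC))
a=cv2.imread("pics/scene0.png")[205:310,255:365]; cv2.imwrite("pics/scenec.png",cv2.resize(a,None,fx=5.5,fy=5.5,interpolation=cv2.INTER_CUBIC))
E
```

```text
(no output)
```

View pics/topc.png

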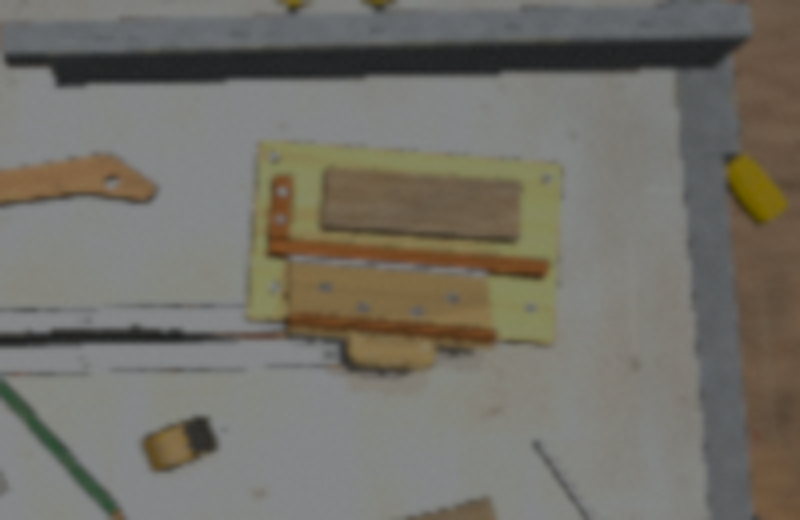

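View pics/scenec.png

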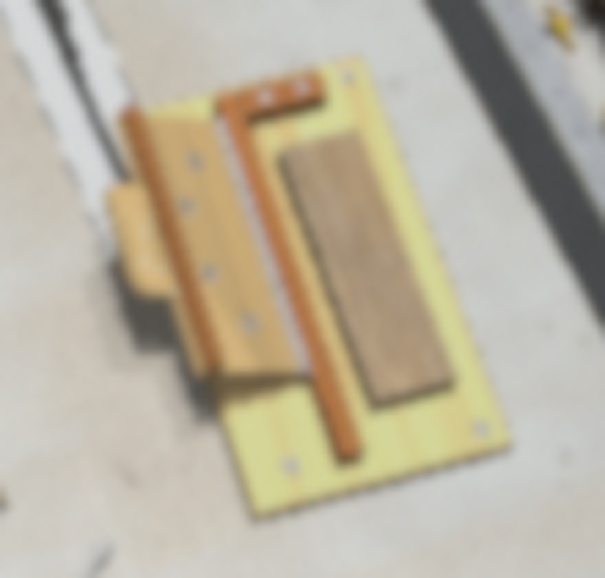

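```bash
cat > h.py <<'E'
import numpy as np, cv2
from scipy.spatial.transform import Rotation as R
from plant import env, vision
def ray(cal,uv):
    f=192/np.tan(np.radians(cal['fov_y'])/2)
    d=(np.array(uv,float).reshape(-1,2)-[cal['cx'],cal['cy']])/f
    p=d.copy()
    for _ in range(20): p=d/(1+cal['k1']*(p**2).sum(1,keepdims=True))
    E=cal['extrinsics']; v=np.c_[p,np.ones(len(p))]@E[:3,:3].T
    return E[:3,3],v
def plane(cal,uv,z):
    o,v=ray(cal,uv); return o+v*((z-o[2])/v[:,2])[:,None]
def proj(cal,P):
    f=192/np.tan(np.radians(cal['fov_y'])/2)
    E=cal['extrinsics']; q=(np.atleast_2d(P)-E[:3,3])@E[:3,:3]
    s=q[:,:2]/q[:,2:]; s=s*(1+cal['k1']*(s**2).sum(1,keepdims=True))
    return s*f+[cal['cx'],cal['cy']]
def tri(c1,uv1,c2,uv2):
    o1,a=ray(c1,uv1); o2,b=ray(c2,uv2); a=a[0]/np.linalg.norm(a);b=b[0]/np.linalg.norm(b)
    t=np.linalg.lstsq(np.c_[a,-b],o2-o1,rcond=None)[0]
    p,q=o1+t[0]*a,o2+t[1]*b
    return (p+q)/2,np.linalg.norm(p-q)
E
python3 - <<'E'
from h import *
T=vision.get_calibration('top');S=vision.get_calibration('scene')
t=lambda x,y:(x/4+220-.375,y/4+110-.375); s=lambda x,y:(x/5.5+255-.4,y/5.5+205-.4)
np.set_printoptions(precision=1,suppress=True)
Ct=plane(T,[t(261,142),t(563,162),t(553,344),t(248,320)],18)
Cs=plane(S,[s(360,57),s(512,450),s(254,519)],18)
print(Ct);print(Cs)
print([np.linalg.norm(Ct[i]-Ct[(i+1)%4]) for i in range(4)])
Bt=plane(T,[t(323,168),t(522,183),t(519,241),t(321,227)],42)
Bs=plane(S,[s(360,133),s(453,382),s(373,404),s(283,155)],42)
print(Bt);print(Bs)
print('tab',tri(T,t(391,369),S,s(133,245)), tri(T,t(345,360),S,s(110,190)),tri(T,t(435,368),S,s(137,291)))
# lip top ends
print('lip',tri(T,t(288,316),S,s(131,108)),tri(T,t(495,332),S,s(210,373)))
E
```

```text
[[ 679.4  -71.2   18. ]
 [ 651.2 -367.8   18. ]
 [ 471.4 -346.2   18. ]
 [ 502.6  -52.3   18. ]]
[[ 682.8  -68.9   18. ]
 [ 649.7 -368.    18. ]
 [ 473.2 -347.    18. ]]
[np.float64(297.905194336224), np.float64(181.04059451994507), np.float64(295.6159242974991), np.float64(177.76722158283303)]
[[ 645.7 -128.4   42. ]
 [ 625.8 -319.8   42. ]
 [ 569.1 -313.4   42. ]
 [ 587.8 -124.1   42. ]]
[[ 649.1 -132.5   42. ]
 [ 627.4 -318.3   42. ]
 [ 572.1 -312.3   42. ]
 [ 592.5 -128.    42. ]]
tab (array([ 449.8, -175.6,  108.9]), np.float64(13.557167324780657)) (array([ 455.5, -134. ,  106.3]), np.float64(5.728676149327498)) (array([ 442.9, -211.5,  122. ]), np.float64(2.065399569075913))
lip (array([494.6, -83.7, 104.4]), np.float64(0.5813053787968592)) (array([ 472.7, -271.5,   98.2]), np.float64(5.595246987446063))
```

```bash
cat >> h.py <<'E'
def fit2(J,W):
    J=np.array(J,float);W=np.array(W,float)[:,:2]; a=J-J.mean(0);b=W-W.mean(0)
    th=np.arctan2((a[:,0]*b[:,1]-a[:,1]*b[:,0]).sum(),(a*b).sum())
    r=np.array([[np.cos(th),-np.sin(th)],[np.sin(th),np.cos(th)]])
    t=W.mean(0)-r@J.mean(0); return th,t,W-(J@r.T+t)
def jw(p,th,t):
    c,s=np.cos(th),np.sin(th); p=np.array(p,float)
    return np.array([c*p[0]-s*p[1]+t[0],s*p[0]+c*p[1]+t[1],p[2]])
def pose():
    s=env.state(); q=s['ee_rot']; return s,s['eef_pos'],R.from_quat([q[1],q[2],q[3],q[0]])
def go(Pw,Rw):
    """delta units and rotvec deg for TCP target"""
    s,p,r=pose(); print('pos',p.round(1),'dpos',((r.inv().apply(Pw-p))/40).round(3),'ang',np.degrees((r.inv()*Rw).as_rotvec()).round(2))
def down(th,tilt=0):
    # tool x along jig x, z down ; tilt deg: tool z leans toward +jig x
    b=R.from_euler('z',th)*R.from_matrix(np.diag([1.,-1,-1]))
    return b*R.from_euler('y',tilt,degrees=True)
E
python3 - <<'E'
from h import *
np.set_printoptions(precision=2,suppress=True)
W=np.array([[679.4,-71.2],[651.2,-367.8],[471.4,-346.2],[502.6,-52.3],[682.8,-68.9],[649.7,-368.],[473.2,-347]])
J=[[102,140],[102,-160],[-78,-160],[-78,140],[102,140],[102,-160],[-78,-160]]
for k in (slice(0,4),slice(4,7),slice(0,7)):
    th,t,r=fit2(J[k],W[k]); print(np.degrees(th),t,'\n',r)
c,s=np.cos(th),np.sin(th)
inv=lambda p:np.array([[c,s],[-s,c]])@(np.array(p[:2])-t)
for p in [[645.7,-128.4],[625.8,-319.8],[569.1,-313.4],[587.8,-124.1],[649.1,-132.5],[627.4,-318.3],[572.1,-312.3],[592.5,-128.],[449.8,-175.6,108.9],[494,-83.7],[472.7,-271.5]]: print(inv(p))
print(down(th,30).apply([0,0,1]))
go(jw([20,-10,300],th,t),down(th))
E
```

```text
-5.939963941426749 [ 565.25 -198.19] 
 [[-1.79 -1.71]
 [ 1.06  0.08]
 [ 0.29  3.06]
 [ 0.44 -1.43]]
-6.239880027067408 [ 566.67 -197.09] 
 [[-0.48  0.11]
 [-0.98 -0.77]
 [ 1.46  0.66]]
-6.019412550504609 [ 565.76 -197.77] 
 [[-2.48 -1.97]
 [ 0.78 -0.22]
 [-0.01  2.5 ]
 [-0.27 -1.94]
 [ 0.92  0.33]
 [-0.72 -0.42]
 [ 1.79  1.7 ]]
[72.22 77.37]
[  72.5  -115.06]
[  15.45 -114.65]
[14.19 75.57]
[76.03 73.65]
[  73.94 -113.41]
[  18.31 -113.24]
[19.28 72.19]
[-117.65    9.88]
[-83.33 105.91]
[-84.82 -83.09]
[ 0.5  -0.05 -0.87]
pos [ 170.  -626.9  255.4] dpos [12.73 -7.35 -1.1 ] ang [-0.1   0.02 21.19]
```

```bash
python3 -m crank '{"delta_pos":[[0.85,-0.5,-0.1],[1.7,-1,-0.2],[2.5,-1.5,-0.3],[3.4,-2,-0.4],[4.2,-2.5,-0.5],[5.1,-3,-0.6],[5.9,-3.4,-0.7],[6.4,-3.7,-0.8]],"angular":[[0,0,2.6],[0,0,5.2],[0,0,8],[0,0,10.6],[0,0,13.2],[0,0,16],[0,0,18.5],[0,0,21.2]]}'
python3 - <<'E'
from h import *
th,t=np.radians(-6.02),np.array([565.76,-197.77])
go(jw([20,-10,300],th,t),down(th)); print(env.state()['joint_pos'])
E
```

```text
time: 0.77
eef_pos: [381.7, -413.2, 287.5]
ee_rot: [-0.002, 0.999, -0.051, 0.0]
contact_force: [0.5, 1.4, -0.1]
grip_width: 85.5
pos [ 381.7 -413.2  287.5] dpos [ 4.526 -5.577 -0.293] ang [-0.18 -0.01  0.16]
[ 0.98625136  0.13284631 -0.22798852  1.61854832  0.02768431  1.39544476
 -0.9178006 ]
```

```bash
python3 -m crank '{"delta_pos":[[0.6,-0.7,0],[1.2,-1.4,0],[1.7,-2.1,0],[2.3,-2.8,0],[2.8,-3.5,-0.2],[3.4,-4.2,-0.3],[4,-4.9,-0.3],[4.53,-5.58,-0.3]],"angular":[[0,0,0],[0,0,0],[0,0,0],[0,0,0],[0,0,0],[0,0,0],[0,0,0],[0,0,0]]}'
python3 - <<'E'
from h import *
s,p,r=pose();cal=vision.get_calibration('wrist');im=vision.snapshot('wrist');cv2.imwrite('pics/w1.png',im[:,:,::-1])
np.savez('w1.npz',**{k:v for k,v in cal.items()})
print(p,s['joint_pos'],cal)
E
```

```text
time: 1.43
eef_pos: [586.0, -208.1, 300.3]
ee_rot: [-0.002, 0.999, -0.051, 0.0]
contact_force: [0.4, 0.2, -0.3]
grip_width: 85.6
[ 585.99321814 -208.12719341  300.26020847] [ 0.63949403  0.27168432 -0.41924819  1.44705079  0.10691996  1.44604127
 -1.45229559] {'fov_y': 66.47260176866351, 'cx': 259.1730345824499, 'cy': 192.83005383493204, 'k1': -0.04617984259420684, 'extrinsics': array([[-1.01891883e-01, -9.50586176e-01, -2.93264329e-01,
         6.60517908e+02],
       [-9.94792051e-01,  9.65894948e-02,  3.25460554e-02,
        -2.16263784e+02],
       [-2.61157693e-03,  2.95053202e-01, -9.55477256e-01,
         4.17895346e+02],
       [ 0.00000000e+00,  0.00000000e+00,  0.00000000e+00,
         1.00000000e+00]])}
```

View pics/w1.png

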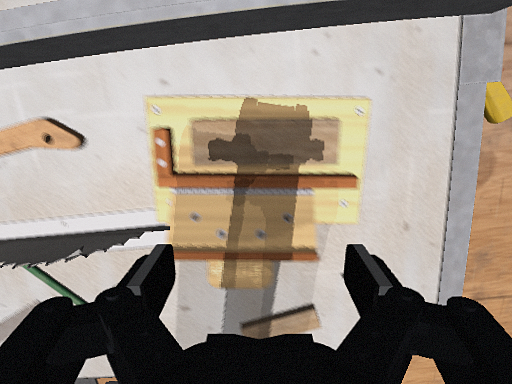

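```bash
python3 - <<'E'
import cv2
a=cv2.imread("pics/w1.png")[85:295,140:380]; cv2.imwrite("pics/w1c.png",cv2.resize(a,(720,630),interpolation=cv2.INTER_CUBIC)[:600])
E
```

```text
(no output)
```

View pics/w1c.png

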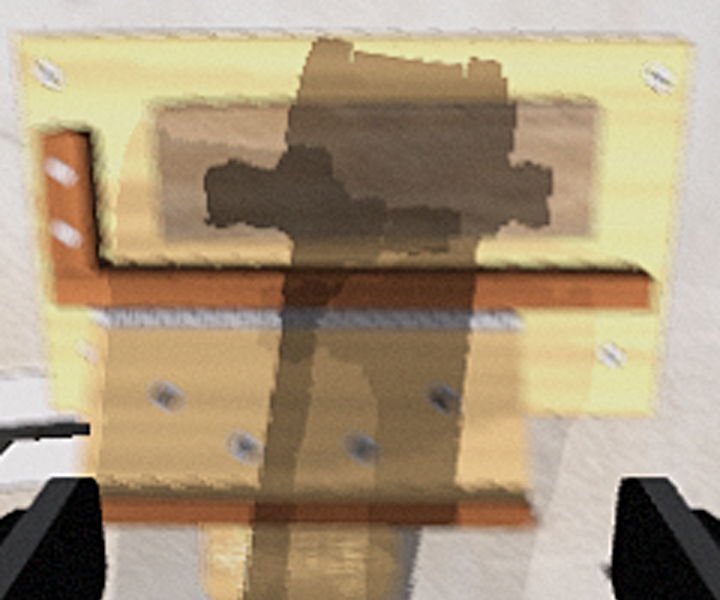

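```bash
python3 - <<'E'
from h import *
np.set_printoptions(precision=1,suppress=True)
C=dict(np.load('w1.npz')); S=vision.get_calibration('scene');T=vision.get_calibration('top')
w=lambda *a:[(x/3+140-.33,y/3+85-.33) for x,y in a]
P=plane(C,w((16,36),(693,41),(655,415)),18); print(P)
th,t,r=fit2([[102,140],[102,-160],[-78,-160]],P);print(np.degrees(th),t,r)
for nm,(TH,TT) in dict(w=(th,t),comb=(np.radians(-6.02),np.array([565.76,-197.77]))).items():
    c,s=np.cos(TH),np.sin(TH); I=lambda Q:(Q[:,:2]-TT)@np.array([[c,-s],[s,c]])
    print(nm);print('board',I(plane(C,w((155,102),(600,100),(597,238),(162,238)),42)))
    print('rail x0 top edge, stop',I(plane(C,w((100,275),(655,278),(93,200)),42)))
tt=lambda x,y:(x/4+220-.375,y/4+110-.375)
print('tabcorner', tri(C,w((205,595))[0],T,tt(345,362)))
print('lip', tri(C,w((100,522))[0],T,tt(288,330)),tri(C,w((537,523))[0],T,tt(494,342)))
E
```

```text
[[ 684.4  -67.    18. ]
 [ 652.1 -361.4   18. ]
 [ 476.4 -343.7   18. ]]
-6.049989802989144 [ 568.8 -193.3] [[-0.6 -2.2]
 [-1.3  1.7]
 [ 2.   0.5]]
w
board [[  74.4   72.7]
 [  76.  -113. ]
 [  17.4 -116.4]
 [  16.6   73.1]]
rail x0 top edge, stop [[  -0.1  101.7]
 [  -0.4 -143.7]
 [  33.2  102.1]]
comb
board [[  77.    77.4]
 [  78.5 -108.3]
 [  19.9 -111.6]
 [  19.2   77.9]]
rail x0 top edge, stop [[   2.6  106.5]
 [   2.1 -138.9]
 [  35.8  106.9]]
tabcorner (array([ 452.1, -131.8,  103.5]), np.float64(4.256025649122087))
lip (array([483. , -85.5,  87. ]), np.float64(2.026050058854129)) (array([ 466.9, -271.2,   93.1]), np.float64(1.369894598362097))
```

```bash
cat >> h.py <<'E'
th,t=np.radians(-6.03),np.array([566.8,-196.0])
def wj(p):
    c,s=np.cos(th),np.sin(th); d=np.array(p)[:2]-t
    return np.array([c*d[0]+s*d[1],-s*d[0]+c*d[1],np.array(p)[2]]).round(1)
def st():
    s,p,r=pose(); print('t',round(s['time'],2),'jig',wj(p),'F jig',R.from_euler('z',-th).apply(s['contact_force']).round(1),'tz',r.apply([0,0,1]).round(2),'q',s['joint_pos'].round(2),'w',round(s['grip_width'],1))
E
python3 - <<'E'
from h import *
T=vision.get_calibration('wrist')
C=dict(np.load('w1.npz'))
print('beam foot if z=0',wj(plane(C,[(300,50)],0)[0]),wj(plane(C,[(300,30)],0)[0]),wj(plane(C,[(300,30)],60)[0]))
st(); go(jw([100,-20,70],th,t),down(th))
E
```

```text
beam foot if z=0 [162.4 -62.5   0. ] [186.5 -61.6   0. ] [173.4 -54.3  60. ]
t 1.48 jig [ 23.9  -1.2 299.7] F jig [ 1.8  5.8 -0.5] tz [ 0.    0.01 -1.  ] q [ 0.63  0.27 -0.43  1.45  0.1   1.44 -1.45] w 85.2
pos [ 590.4 -199.7  299.7] dpos [1.878 0.552 5.744] ang [-0.56 -0.18  0.75]
```

```bash
python3 - <<'E'
from h import *
for i in range(2):
    cal=vision.get_calibration('wrist');im=vision.snapshot('wrist')
    print(env.state()['eef_pos'])
cv2.imwrite('pics/w2.png',im[:,:,::-1]);np.savez('w2.npz',**cal)
a=im[85:285,140:380,::-1]; cv2.imwrite("pics/w2c.png",cv2.resize(a,(720,600),interpolation=cv2.INTER_CUBIC))
E
```

```text
[ 588.33165474 -201.87076422  299.53569674]
[ 586.38014618 -205.5492464   299.46105203]
```

View pics/w2c.png

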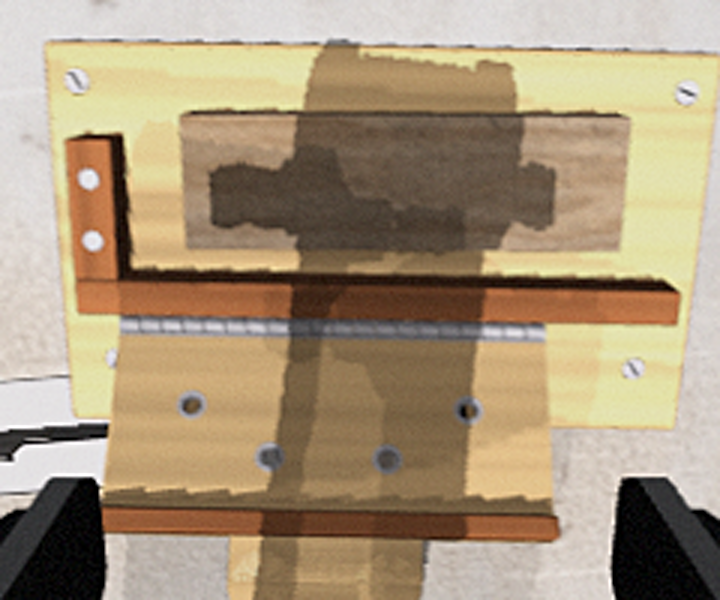

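```bash
python3 - <<'E'
from h import *
np.set_printoptions(precision=1,suppress=True)
C=dict(np.load('w2.npz')); 
w=lambda *a:[(x/3+140-.33,y/3+85-.33) for x,y in a]
P=plane(C,w((45,42),(721,55),(673,429),(75,415)),18); print(P)
th,t,r=fit2([[102,140],[102,-160],[-78,-160],[-78,140]],P);print(np.degrees(th),t,r)
c,s=np.cos(th),np.sin(th); I=lambda Q:(Q[:,:2]-t)@np.array([[c,-s],[s,c]])
print('board',I(plane(C,w((180,114),(630,118),(622,251),(187,247)),42)))
print('rail x0 top edge, stop',I(plane(C,w((125,281),(680,291),(122,200)),42)))
E
```

```text
[[ 681.6  -70.6   18. ]
 [ 649.4 -364.9   18. ]
 [ 472.8 -345.7   18. ]
 [ 506.3  -51.5   18. ]]
-6.332026681536914 [ 566.7 -196.9] [[-1.9 -1.6]
 [-1.   2.3]
 [ 1.2  1.6]
 [ 1.7 -2.3]]
board [[  71.8   74.9]
 [  74.1 -113.4]
 [  17.3 -115.9]
 [  15.    74. ]]
rail x0 top edge, stop [[  -0.9  102.1]
 [  -0.2 -143.6]
 [  35.1  101.4]]
```

```bash
sed -i 's/^th,t=.*/th,t=np.radians(-6.2),np.array([566.7,-196.5])/' h.py; python3 - <<'E'
from h import *
st(); go(jw([100,-20,70],th,t),down(th))
E
```

```text
t 1.58 jig [ 20.5  -6.9 299.5] F jig [-0.3 -1.4 -0.4] tz [ 0.    0.01 -1.  ] q [ 0.64  0.27 -0.42  1.45  0.11  1.45 -1.45] w 85.2
pos [ 586.4 -205.5  299.5] dpos [1.985 0.385 5.733] ang [-0.32  0.03  0.73]
```

```bash
python3 -m crank '{"delta_pos":[[0.6,0.1,0.5],[1.2,0.2,1.2],[1.98,0.4,2],[1.98,0.4,3],[1.98,0.4,4],[1.98,0.4,4.8],[1.98,0.4,5.4],[1.98,0.4,5.4]],"angular":[[0,0,0.7],[0,0,0.7],[0,0,0.7],[0,0,0.7],[0,0,0.7],[0,0,0.7],[-0.3,0,0.7],[-0.3,0,0.7]]}'
python3 - <<'E'
from h import *
im=vision.snapshot('scene');cv2.imwrite("pics/s2.png",cv2.resize(im[170:320,230:380,::-1],(600,600),interpolation=cv2.INTER_CUBIC))
im=vision.snapshot('wrist');cv2.imwrite("pics/w3.png",im[:,:,::-1])
st()
E
```

```text
time: 2.25
eef_pos: [658.3, -228.3, 75.7]
ee_rot: [-0.001, 0.998, -0.054, -0.007]
contact_force: [-2.2, 0.6, -0.2]
grip_width: 85.6
t 2.35 jig [ 98.8 -21.8  82.7] F jig [ 0.6  0.9 -0.1] tz [-0.  0. -1.] q [ 0.57  0.58 -0.38  1.48  0.23  1.13 -1.53] w 85.2
```

View pics/s2.png

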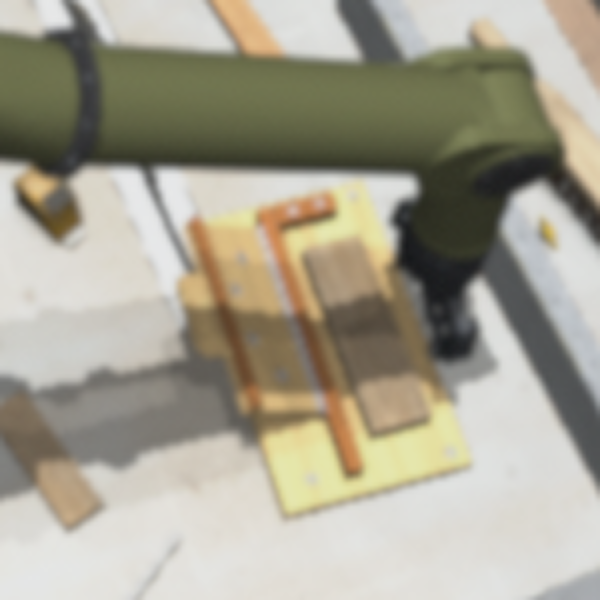

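View pics/w3.png

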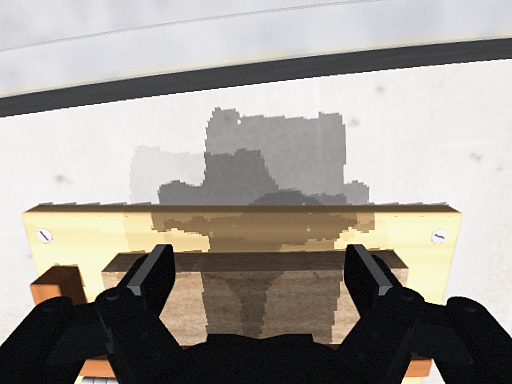

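```bash
python3 - <<'E'
from h import *
C=vision.get_calibration('wrist')
for z in (58,70): print(wj(plane(C,[(168,248)],z)[0]),wj(plane(C,[(350,248)],z)[0]))
print(wj(plane(C,[(116,254)],42)[0]),wj(plane(C,[(405,254)],42)[0]))
E
```

```text
[98.4 27.5 58. ] [ 98.4 -71.4  58. ]
[104.8  23.3  70. ] [104.8 -67.3  70. ]
[85.6 65.8 42. ] [  85.4 -111.6   42. ]
```

```bash
python3 -m crank '{"delta_pos":[[0,0,0.25],[0,0,0.5],[0,0,0.7],[0,0,0.85],[0,0,0.97],[0,0,1.05],[0,0,1.1],[0,0,1.1]],"angular":[[0,0,0],[0,0,0],[0,0,0],[0,0,0],[0,0,0],[0,0,0],[0,0,0],[0,0,0]]}'
python3 - <<'E'
from h import *
im=vision.snapshot('wrist');cv2.imwrite("pics/w4.png",im[:,:,::-1])
st()
E
```

```text
time: 3.02
eef_pos: [662.3, -228.8, 38.3]
ee_rot: [-0.0, 0.999, -0.054, -0.002]
contact_force: [-0.1, 0.2, 1.2]
grip_width: 85.6
t 3.07 jig [ 98.8 -21.8  38.7] F jig [ 0.6  0.2 -0.6] tz [-0.  0. -1.] q [ 0.56  0.63 -0.37  1.51  0.24  1.06 -1.55] w 85.7
```

View pics/w4.png

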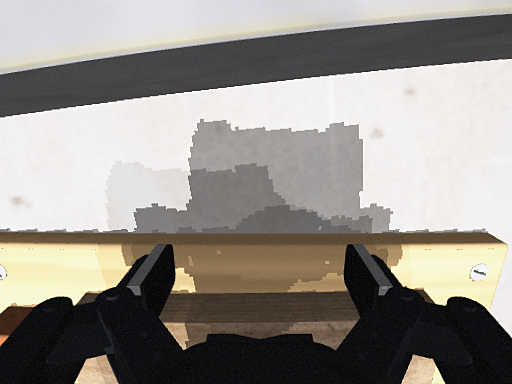

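```bash
python3 -m crank '{"delta_pos":[[-0.08,0,0.03],[-0.18,0,0.08],[-0.28,0,0.1],[-0.36,0,0.1],[-0.42,0,0.1],[-0.48,0,0.1],[-0.53,0,0.1],[-0.58,0,0.1]],"angular":[[0,0,0],[0,0,0],[0,0,0],[0,0,0],[0,0,0],[0,0,0],[0,0,0],[0,0,0]]}'
python3 - <<'E'
from h import *
st()
E
```

```text
time: 3.73
eef_pos: [639.4, -226.3, 34.9]
ee_rot: [-0.0, 0.999, -0.054, -0.001]
contact_force: [0.8, 0.1, 0.2]
grip_width: 85.7
t 3.73 jig [ 75.5 -21.8  34.9] F jig [0.8 0.2 0.2] tz [-0.  0. -1.] q [ 0.58  0.59 -0.37  1.57  0.24  1.03 -1.54] w 85.7
```

```bash
python3 -m crank '{"delta_pos":[[-0.04,0,0],[-0.08,0,0],[-0.12,0,0],[-0.16,0,0],[-0.19,0,0],[-0.22,0,0]],"angular":[[0,0,0],[0,0,0],[0,0,0],[0,0,0],[0,0,0],[0,0,0]]}'
python3 - <<'E'
from h import *
im=vision.snapshot('wrist');cv2.imwrite("pics/w5.png",im[:,:,::-1])
st()
E
```

```text
time: 4.23
eef_pos: [633.3, -225.6, 35.9]
ee_rot: [0.0, 0.999, -0.054, 0.002]
contact_force: [8.2, -1.1, -2.1]
grip_width: 85.4
t 4.28 jig [ 69.4 -21.7  36. ] F jig [ 6.9 -0.1 -2.8] tz [ 0. -0. -1.] q [ 0.59  0.57 -0.38  1.6   0.24  1.01 -1.54] w 85.7
```

View pics/w5.png

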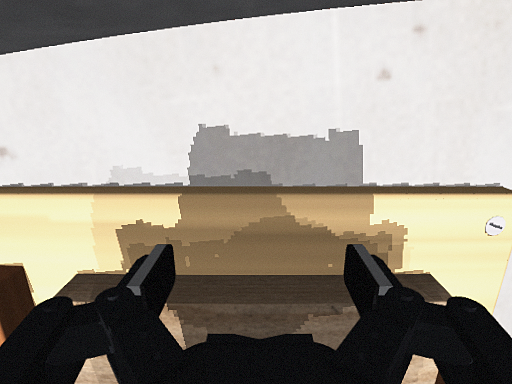

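```bash
python3 -m crank '{"delta_pos":[[0.3,0,0],[0.5,0,0],[0.5,0,-0.5],[0.5,0,-1.2],[0.3,0.5,-1.4],[0,1.3,-1.4],[-0.5,2.1,-1.4],[-1,2.8,-1.4]],"angular":[[0,0,0],[0,0,0],[0,0,0],[0,0,0],[0,0,0],[0,0,0],[0,0,0],[0,0,0]]}'
python3 - <<'E'
from h import *
st(); go(jw([29,-184,60],th,t),down(th))
E
```

```text
time: 4.95
eef_pos: [580.3, -334.2, 92.0]
ee_rot: [0.0, 0.999, -0.054, 0.002]
contact_force: [0.7, -0.6, 0.1]
grip_width: 85.3
t 4.95 jig [  28.4 -135.4   92. ] F jig [ 0.7 -0.5  0.1] tz [ 0. -0. -1.] q [ 0.76  0.5  -0.36  1.57  0.19  1.1  -1.33] w 85.3
pos [ 580.3 -334.2   92. ] dpos [0.012 1.214 0.801] ang [ 0.04 -0.23  0.  ]
```

```bash
python3 -m crank '{"delta_pos":[[0,0.6,0],[0,1.05,0],[0,1.2,0],[0,1.22,0.3],[0,1.22,0.6],[0,1.22,0.9],[0,1.22,1.1],[0,1.22,1.1]],"angular":[[0,0,0],[0,0,0],[0,0,0],[0,0,0],[0,0,0],[0,0,0],[0,0,0],[0,0,0]]}'
python3 - <<'E'
from h import *
im=vision.snapshot('wrist');cv2.imwrite("pics/w6.png",im[:,:,::-1])
st(); go(jw([29,-184,35],th,t),down(th))
E
```

```text
time: 5.62
eef_pos: [574.1, -379.7, 44.3]
ee_rot: [-0.001, 0.999, -0.053, -0.0]
contact_force: [-0.5, -0.1, -0.2]
grip_width: 85.5
t 5.67 jig [  27.8 -182.1   45.8] F jig [ 0.5 -0.3  0.5] tz [ 0.  0. -1.] q [ 0.79  0.59 -0.34  1.54  0.21  1.05 -1.27] w 85.7
pos [ 574.7 -380.5   45.8] dpos [0.028 0.049 0.27 ] ang [-0.09 -0.04  0.13]
```

View pics/w6.png

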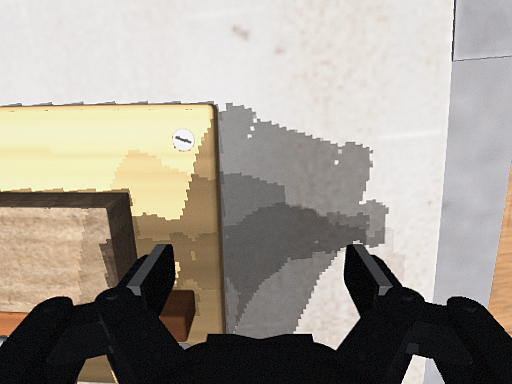

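```bash
python3 -m crank '{"delta_pos":[[0,0.08,0.08],[0,0.08,0.18],[0,0.08,0.25],[0,0.08,0.27],[0,0,0.27],[0,-0.1,0.27],[0,-0.2,0.27],[0,-0.3,0.27]],"angular":[[0,0,0],[0,0,0],[0,0,0],[0,0,0],[0,0,0],[0,0,0],[0,0,0],[0,0,0]]}'
python3 - <<'E'
from h import *
st()
E
```

```text
time: 6.33
eef_pos: [576.3, -368.0, 35.4]
ee_rot: [-0.001, 0.999, -0.053, 0.001]
contact_force: [-0.3, 0.3, -0.6]
grip_width: 85.4
t 6.33 jig [  28.1 -169.4   35.4] F jig [-0.3  0.2 -0.6] tz [ 0.  0. -1.] q [ 0.78  0.59 -0.34  1.56  0.21  1.03 -1.29] w 85.4
```

```bash
python3 -m crank '{"delta_pos":[[0,-0.1,0],[0,-0.2,0],[0,-0.28,0],[0,-0.36,0],[0,-0.43,0],[0,-0.49,0],[0,-0.54,0],[0,-0.58,0]],"angular":[[0,0,0],[0,0,0],[0,0,0],[0,0,0],[0,0,0],[0,0,0],[0,0,0],[0,0,0]]}'
python3 - <<'E'
from h import *
st()
E
```

```text
time: 7.0
eef_pos: [578.9, -345.0, 35.6]
ee_rot: [-0.001, 0.999, -0.053, 0.001]
contact_force: [-0.1, -0.3, 1.8]
grip_width: 85.6
t 7.0 jig [  28.1 -146.3   35.6] F jig [-0.1 -0.3  1.8] tz [ 0.  0. -1.] q [ 0.76  0.57 -0.34  1.59  0.21  1.02 -1.32] w 85.6
```

```bash
python3 -m crank '{"delta_pos":[[0,-0.03,0],[0,-0.06,0],[0,-0.09,0],[0,-0.12,0],[0,-0.15,0],[0,-0.18,0]],"angular":[[0,0,0],[0,0,0],[0,0,0],[0,0,0],[0,0,0],[0,0,0]]}'
python3 - <<'E'
from h import *
im=vision.snapshot('wrist');cv2.imwrite("pics/w7.png",im[:,:,::-1])
st()
E
```

```text
time: 7.5
eef_pos: [579.4, -338.8, 35.7]
ee_rot: [0.0, 0.999, -0.053, 0.001]
contact_force: [-0.9, -4.6, 0.4]
grip_width: 85.6
t 7.55 jig [  28.  -140.1   35.7] F jig [ 0.8 -2.9 -0.5] tz [ 0. -0. -1.] q [ 0.75  0.57 -0.34  1.6   0.22  1.01 -1.34] w 85.3
```

View pics/w7.png

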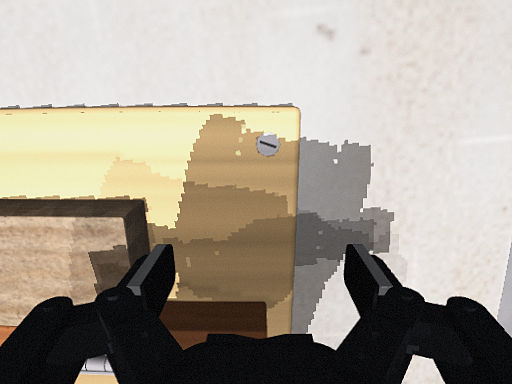

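```bash
python3 -m crank '{"delta_pos":[[0,-0.04,0],[0,-0.08,0],[0,-0.12,0],[0,-0.15,0],[0,-0.15,0]],"angular":[[0,0,0],[0,0,0],[0,0,0],[0,0,0],[0,0,0]]}'
python3 - <<'E'
from h import *
st()
E
```

```text
time: 7.97
eef_pos: [579.1, -338.7, 36.4]
ee_rot: [0.004, 0.998, -0.055, 0.002]
contact_force: [-0.3, -11.1, 0.4]
grip_width: 85.6
t 7.97 jig [  27.7 -140.    36.4] F jig [  0.9 -11.1   0.4] tz [ 0.   -0.01 -1.  ] q [ 0.75  0.56 -0.34  1.6   0.22  1.01 -1.34] w 85.6
```

```bash
python3 -m crank '{"delta_pos":[[0,0.15,0],[0,0.4,0],[0,0.5,-0.4],[0.5,0.5,-0.8],[1.2,0,-0.8],[1.7,-0.9,-0.8],[1.7,-1.8,-0.8],[1.7,-2.6,-0.8]],"angular":[[0,0,0],[0,0,0],[0,0,0],[0,0,0],[0,0,0],[0,0,0],[0,0,0],[0,0,0]]}'
python3 - <<'E'
from h import *
st(); go(jw([92,10,35],th,t),down(th))
E
```

```text
time: 8.63
eef_pos: [659.4, -238.4, 67.3]
ee_rot: [0.002, 0.999, -0.054, 0.002]
contact_force: [0.9, 0.8, 0.4]
grip_width: 85.3
t 8.63 jig [ 96.6 -31.6  67.3] F jig [0.8 0.9 0.4] tz [ 0. -0. -1.] q [ 0.57  0.59 -0.37  1.5   0.23  1.09 -1.52] w 85.3
pos [ 659.4 -238.4   67.3] dpos [-0.118 -1.044  0.802] ang [ 0.23 -0.19  0.03]
```

```bash
python3 -m crank '{"delta_pos":[[0,-0.5,0],[0,-0.9,0],[0,-1.04,0.2],[0,-1.04,0.5],[0,-1.04,0.7],[0,-1.04,0.8],[-0.15,-1.04,0.8],[-0.35,-1.04,0.8]],"angular":[[0,0,0],[0,0,0],[0,0,0],[0,0,0],[0,0,0],[0,0,0],[0,0,0],[0,0,0]]}'
python3 - <<'E'
from h import *
st()
E
```

```text
time: 9.3
eef_pos: [649.1, -197.4, 34.1]
ee_rot: [0.002, 0.998, -0.055, 0.001]
contact_force: [-0.4, -0.4, 1.2]
grip_width: 85.3
t 9.3 jig [82.   8.  34.1] F jig [-0.4 -0.5  1.2] tz [ 0. -0. -1.] q [ 0.53  0.59 -0.37  1.58  0.24  1.02 -1.59] w 85.3
```

```bash
python3 -m crank '{"delta_pos":[[-0.1,0,0],[-0.18,0,0],[-0.24,0,0],[-0.3,0,0],[-0.35,0,0],[-0.4,0,0],[-0.44,0,0],[-0.44,0,0]],"angular":[[0,0,0],[0,0,0],[0,0,0],[0,0,0],[0,0,0],[0,0,0],[0,0,0],[0,0,0]]}'
python3 - <<'E'
from h import *
st()
E
```

```text
time: 9.97
eef_pos: [636.6, -196.2, 36.4]
ee_rot: [0.003, 0.998, -0.055, 0.007]
contact_force: [9.3, -1.6, -3.2]
grip_width: 85.3
t 9.97 jig [69.5  7.9 36.4] F jig [ 9.4 -0.6 -3.2] tz [ 0.01 -0.01 -1.  ] q [ 0.55  0.55 -0.38  1.62  0.24  0.99 -1.59] w 85.3
```

```bash
python3 -m crank '{"delta_pos":[[0.2,0,0],[0.5,0,0],[0.5,0,-1],[0.3,0,-2],[0,0,-3],[-0.3,0,-4],[-0.6,0,-4.8],[-0.6,0,-4.8]],"angular":[[0,0,0],[0,0,0],[0,0,0],[0,0,0],[0,0,0],[0,0,0],[0,0,0],[0,0,0]]}'
python3 - <<'E'
from h import *
vision.snapshot('top');vision.snapshot('top')
cal=vision.get_calibration('wrist');im=vision.snapshot('wrist');st()
cv2.imwrite('pics/w8.png',im[:,:,::-1]);np.savez('w8.npz',**cal)
cv2.imwrite("pics/w8c.png",cv2.resize(im[60:310,110:410,::-1],(720,600),interpolation=cv2.INTER_CUBIC))
E
```

```text
time: 10.63
eef_pos: [612.1, -192.7, 237.2]
ee_rot: [0.005, 0.998, -0.055, 0.013]
contact_force: [1.1, -0.7, 1.4]
grip_width: 85.6
t 10.78 jig [ 42.6   8.9 228.2] F jig [-0.5 -0.2 -1.1] tz [ 0.01 -0.01 -1.  ] q [ 0.6   0.33 -0.42  1.52  0.14  1.3  -1.52] w 85.4
```

View pics/w8c.png

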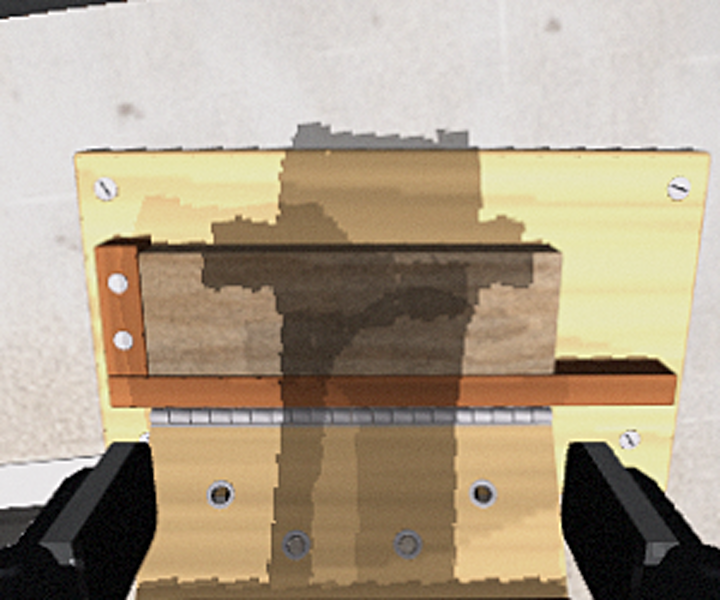

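```bash
python3 -m crank '{"delta_pos":[[-0.5,0,-0.3],[-1.2,0,-0.8],[-1.9,0,-1.3],[-2.6,0,-1.8],[-3,0,-2],[-3.2,0,-2],[-3.2,0,-2],[-3.2,0,-2]],"angular":[[0,0,0],[0,0,0],[0,0,0],[0,0,0],[0,0,0],[0,0,0],[0,0,0],[0,0,0]]}' -1
python3 - <<'E'
from h import *
vision.snapshot('top');im=vision.snapshot('top');cv2.imwrite("pics/t9c.png",cv2.resize(im[110:240,220:380,::-1],(800,650),interpolation=cv2.INTER_CUBIC)[:600])
cal=vision.get_calibration('wrist');im=vision.snapshot('wrist');st()
cv2.imwrite('pics/w9.png',im[:,:,::-1]);np.savez('w9.npz',**cal)
E
```

```text
time: 11.45
eef_pos: [481.5, -177.6, 304.5]
ee_rot: [0.003, 0.998, -0.055, 0.006]
contact_force: [0.1, -0.1, -2.0]
grip_width: 0.0
t 11.6 jig [-86.2   9.8 304.7] F jig [-0.4 -0.4  0.1] tz [ 0.01 -0.01 -1.  ] q [ 0.71  0.02 -0.41  1.71  0.01  1.41 -1.38] w -0.3
```

View pics/w9.png

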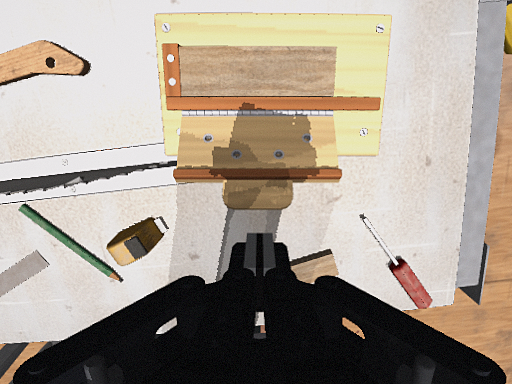

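View pics/t9c.png

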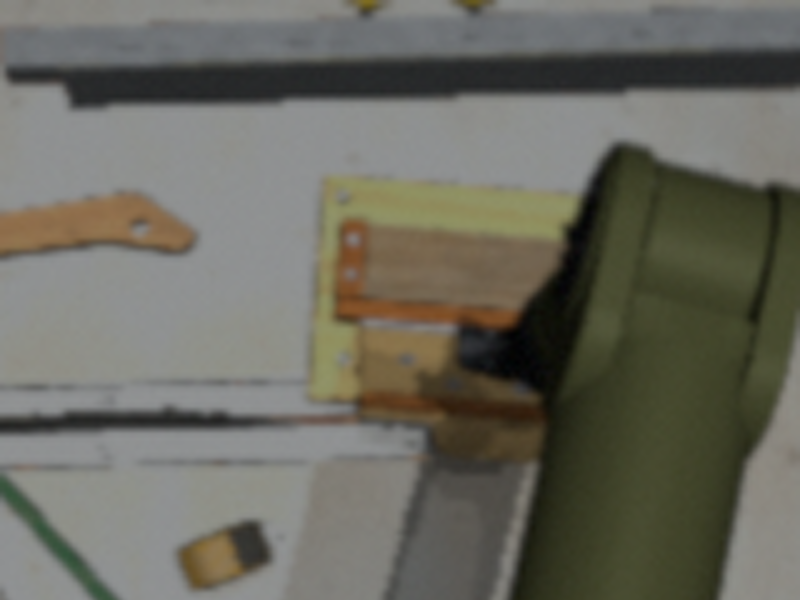

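```bash
python3 - <<'E'
from h import *
im=cv2.imread('pics/w9.png'); cv2.imwrite('pics/w9c.png',cv2.resize(im[90:220,160:350],(760,520),interpolation=cv2.INTER_CUBIC))
C=dict(np.load('w9.npz'));print(C['extrinsics'][:3,3],wj(C['extrinsics'][:3,3]))
# jig fit check
P=[(156,13),(391,14),(379,155)]
print([wj(p) for p in plane(C,P,18)])
print('tab vs z:')
for z in range(80,125,5):
    p=wj(plane(C,[(257,209)],z)[0]); r=np.hypot(p[0]+19.5,z-43); th_=np.arctan2(z-43,p[0]+19.5); print(p,r.round(1),th_.round(3))
print('lip tip')
for z in range(80,125,5):
    p=wj(plane(C,[(257,180)],z)[0]); r=np.hypot(p[0]+19.5,z-43); th_=np.arctan2(z-43,p[0]+19.5); print(p,r.round(1),th_.round(3))
E
```

```text
[ 555.17647397 -185.08677184  422.97982281] [-12.7  10.1 423. ]
[array([100.9, 136.5,  18. ]), array([ 100.9, -157. ,   18. ]), array([ -77.5, -159.8,   18. ])]
tab vs z:
[-135.1   11.3   80. ] 121.4 2.832
[-133.3   11.3   85. ] 121.3 2.788
[-131.5   11.2   90. ] 121.5 2.744
[-129.7   11.2   95. ] 121.9 2.701
[-128.    11.2  100. ] 122.6 2.658
[-126.2   11.2  105. ] 123.4 2.615
[-124.4   11.2  110. ] 124.5 2.573
[-122.6   11.2  115. ] 125.8 2.532
[-120.8   11.1  120. ] 127.2 2.492
lip tip
[-98.   11.2  80. ] 86.8 2.701
[-96.8  11.2  85. ] 88.0 2.644
[-95.6  11.2  90. ] 89.4 2.588
[-94.3  11.1  95. ] 91.1 2.534
[-93.1  11.1 100. ] 93.1 2.483
[-91.8  11.1 105. ] 95.2 2.433
[-90.6  11.1 110. ] 97.7 2.386
[-89.3  11.1 115. ] 100.3 2.341
[-88.1  11.1 120. ] 103.1 2.299
```

View pics/w9c.png

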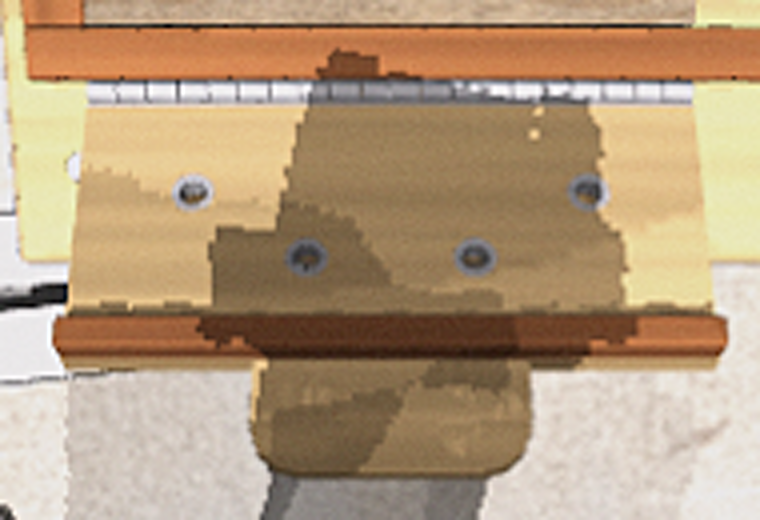

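```bash
python3 -m crank '{"delta_pos":[[-0.1,0,0],[-0.3,0,0],[-0.6,0,0],[-0.9,0,0],[-1.2,0,0.1],[-1.5,0,0.2],[-1.8,0,0.3],[-2,0,0.5]],"angular":[[0,5,0],[0,11,0],[0,18,0],[0,24,0],[0,30,0],[0,35,0],[0,40,0],[0,40,0]]}'
python3 - <<'E'
from h import *
st(); go(jw([-175,10,150],th,t),down(th,40))
E
```

```text
time: 12.27
eef_pos: [443.7, -165.1, 235.4]
ee_rot: [-0.038, 0.973, -0.049, 0.221]
contact_force: [3.2, 10.0, -0.4]
grip_width: -0.2
t 12.27 jig [-125.7   17.9  235.4] F jig [ 2.1 10.3 -0.4] tz [ 0.43  0.05 -0.9 ] q [ 0.66 -0.3  -0.15  2.18 -0.39  0.91 -0.98] w -0.2
pos [ 443.7 -165.1  235.4] dpos [-2.024  0.365  1.373] ang [-5.6  14.67 -1.53]
```

```bash
python3 - <<'E'
from h import *
st(); go(jw([-165,10,170],th,t),down(th,28))
E
```

```text
t 12.27 jig [-125.7   17.9  235.4] F jig [ 2.1 10.3 -0.4] tz [ 0.43  0.05 -0.9 ] q [ 0.66 -0.3  -0.15  2.18 -0.39  0.91 -0.98] w -0.2
pos [ 443.7 -165.1  235.4] dpos [-1.584  0.325  1.03 ] ang [-5.72  2.68 -0.93]
```

```bash
python3 -m crank '{"delta_pos":[[-0.3,0.1,0.2],[-0.6,0.1,0.4],[-0.9,0.2,0.6],[-1.2,0.3,0.8],[-1.4,0.3,1],[-1.58,0.3,1.03],[-1.58,0.3,1.03],[-1.58,0.3,1.03]],"angular":[[-1,0,0],[-2,1,0],[-4,2,0],[-5.7,2.7,-1],[-5.7,2.7,-1],[-5.7,2.7,-1],[-5.7,2.7,-1],[-5.7,2.7,-1]]}'
python3 - <<'E'
from h import *
st(); go(jw([-165,10,170],th,t),down(th,28))
E
```

```text
time: 12.93
eef_pos: [420.1, -175.6, 154.3]
ee_rot: [0.005, 0.971, -0.051, 0.235]
contact_force: [1.1, -0.0, 1.0]
grip_width: -0.2
t 12.93 jig [-148.     5.   154.3] F jig [1.1 0.1 1. ] tz [ 0.45 -0.03 -0.89] q [ 0.49 -0.3  -0.02  2.37 -0.3   0.66 -1.  ] w -0.2
pos [ 420.1 -175.6  154.3] dpos [-0.2   -0.135 -0.54 ] ang [-0.95  0.88 -0.01]
```

```bash
python3 - <<'E'
from h import *
go(jw([-162,-15,135],th,t),down(th,27))
go(jw([-162,-15,100],th,t),down(th,27))
E
```

```text
pos [ 420.1 -175.6  154.3] dpos [-0.532  0.503  0.262] ang [-0.95 -0.12  0.  ]
pos [ 420.1 -175.6  154.3] dpos [-0.931  0.516  1.041] ang [-0.95 -0.12  0.  ]
```

```bash
python3 -m crank '{"delta_pos":[[-0.2,0.2,0],[-0.4,0.35,0.1],[-0.53,0.5,0.2],[-0.53,0.5,0.26],[-0.53,0.5,0.26]],"angular":[[0,0,0],[0,0,0],[-0.9,0,0],[-0.9,0,0],[-0.9,0,0]]}'
python3 - <<'E'
from h import *
st();go(jw([-162,-15,100],th,t),down(th,27))
E
```

```text
time: 13.35
eef_pos: [404.3, -193.9, 134.9]
ee_rot: [0.012, 0.971, -0.053, 0.234]
contact_force: [-0.4, 1.2, 0.8]
grip_width: 0.0
t 13.35 jig [-161.8  -15.   134.9] F jig [-0.6  1.1  0.8] tz [ 0.45 -0.05 -0.89] q [ 0.54 -0.28 -0.01  2.4  -0.33  0.62 -0.92] w 0.0
pos [ 404.3 -193.9  134.9] dpos [-0.402  0.002  0.774] ang [-0.04 -0.09 -0.02]
```

Reachable. Lower further in front of the tab.

```bash
python3 -m crank '{"delta_pos":[[-0.1,0,0.15],[-0.2,0,0.35],[-0.3,0,0.55],[-0.4,0,0.75],[-0.4,0,0.78],[-0.4,0,0.78]],"angular":[[0,0,0],[0,0,0],[0,0,0],[0,0,0],[0,0,0],[0,0,0]]}'
python3 - <<'E'
from h import *
im=vision.snapshot('scene');cv2.imwrite("pics/s10.png",cv2.resize(im[190:310,220:370,::-1],(750,600),interpolation=cv2.INTER_CUBIC))
im=vision.snapshot('wrist');cv2.imwrite("pics/w10.png",im[:,:,::-1])
st();
E
```

```text
time: 13.85
eef_pos: [403.7, -193.3, 98.5]
ee_rot: [0.012, 0.971, -0.053, 0.233]
contact_force: [0.5, -0.6, -0.2]
grip_width: -0.1
t 13.95 jig [-161.6  -14.9   99.9] F jig [0.1 1.1 0.1] tz [ 0.45 -0.05 -0.89] q [ 0.53 -0.22  0.    2.44 -0.38  0.52 -0.86] w 0.2
```

View pics/s10.png

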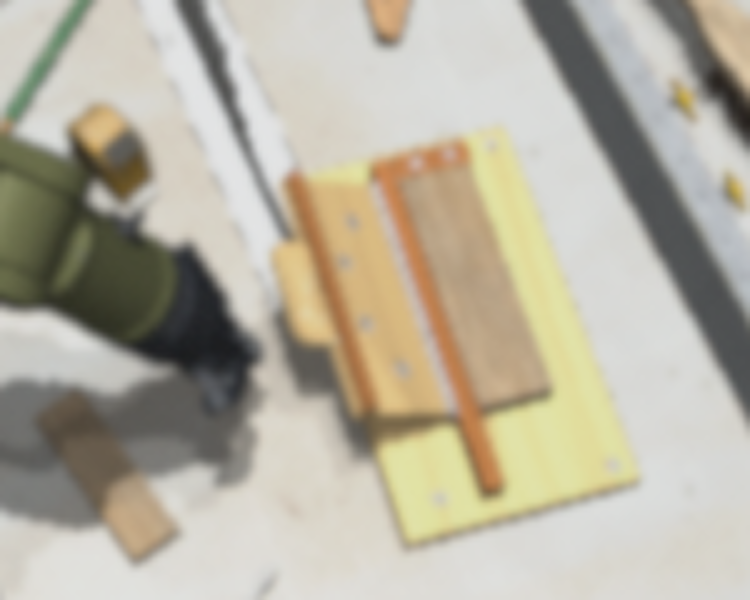

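View pics/w10.png

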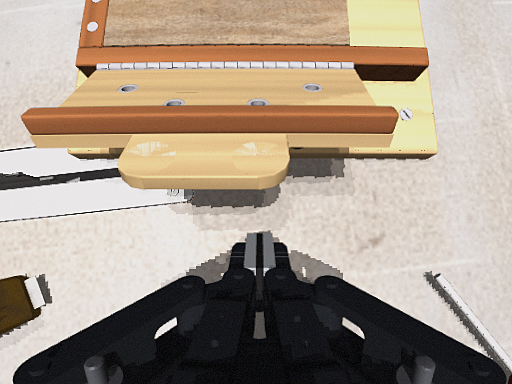

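```bash
cat >> h.py <<'E'
def way(ths,y,tilt=27,ang=None,lead=0):
    s,p,r=pose(); a=np.radians(tilt); d=np.array([np.sin(a),-np.cos(a)]); x=np.array([np.cos(a),np.sin(a)])
    for q in ths:
        u=np.array([np.cos(q),np.sin(q)]);n=np.array([-np.sin(q),np.cos(q)]);H=np.array([-19.5,43.])
        if q>=np.pi/2+a: P=H+124.5*u+8*n-4.6*d-11*x
        elif q>a: P=H+104*u+8*n-25*d-11*x
        else: P=H+104*u+8*n-25*d+11*x
        P=P-n*lead
        W=jw([P[0],y,P[1]],th,t); print(round(q,2),P.round(0),(r.inv().apply(W-p)/40).round(2),np.degrees((r.inv()*down(th,tilt)).as_rotvec()).round(1))
E
python3 - <<'E'
from h import *
go(jw([-148,-5,97],th,t),down(th,27))
way([2.7,2.6,2.5,2.4,2.3,2.2,2.1,2.04,2,1.9],-5)
E
```

```text
pos [ 404.5 -193.9   99.9] dpos [ 0.269 -0.248  0.219] ang [-0.04 -0.1  -0.02]
2.7 [-147.   88.] [ 0.18 -0.25  0.42] [-0.  -0.1 -0. ]
2.6 [-142.   99.] [ 0.43 -0.25  0.23] [-0.  -0.1 -0. ]
2.5 [-136.  110.] [ 0.69 -0.25  0.06] [-0.  -0.1 -0. ]
2.4 [-129.  120.] [ 0.97 -0.25 -0.08] [-0.  -0.1 -0. ]
2.3 [-120.  130.] [ 1.26 -0.25 -0.19] [-0.  -0.1 -0. ]
2.2 [-111.  138.] [ 1.56 -0.25 -0.28] [-0.  -0.1 -0. ]
2.1 [-101.  146.] [ 1.86 -0.25 -0.33] [-0.  -0.1 -0. ]
2.04 [-95. 149.] [ 2.05 -0.25 -0.34] [-0.  -0.1 -0. ]
2 [-91. 152.] [ 2.15 -0.25 -0.35] [-0.  -0.1 -0. ]
1.9 [-82. 156.] [ 2.41 -0.25 -0.34] [-0.  -0.1 -0. ]
```

```bash
python3 -m crank '{"delta_pos":[[0,-0.12,0.2],[0.1,-0.25,0.38],[0.2,-0.25,0.4],[0.3,-0.25,0.32],[0.43,-0.25,0.22],[0.56,-0.25,0.14],[0.69,-0.25,0.06]],"angular":[[0,0,0],[0,0,0],[0,0,0],[0,0,0],[0,0,0],[0,0,0],[0,0,0]]}'
python3 - <<'E'
from h import *
im=vision.snapshot('wrist');cv2.imwrite("pics/w11.png",im[:,:,::-1])
st();way([2.5,2.4,2.3,2.2,2.1,2.04,2,1.9],-5)
E
```

```text
time: 14.53
eef_pos: [431.4, -187.0, 111.2]
ee_rot: [0.012, 0.971, -0.053, 0.234]
contact_force: [-1.2, -0.5, -2.2]
grip_width: 0.2
t 14.58 jig [-134.7   -5.3  112.1] F jig [-1.5  0.9 -0.2] tz [ 0.45 -0.05 -0.89] q [ 0.53 -0.19 -0.06  2.38 -0.35  0.53 -0.94] w -0.0
2.5 [-136.  110.] [-0.05 -0.01  0.03] [-0.  -0.2  0. ]
2.4 [-129.  120.] [ 0.23 -0.01 -0.11] [-0.  -0.2  0. ]
2.3 [-120.  130.] [ 0.52 -0.01 -0.22] [-0.  -0.2  0. ]
2.2 [-111.  138.] [ 0.82 -0.01 -0.31] [-0.  -0.2  0. ]
2.1 [-101.  146.] [ 1.13 -0.01 -0.36] [-0.  -0.2  0. ]
2.04 [-95. 149.] [ 1.31 -0.01 -0.37] [-0.  -0.2  0. ]
2 [-91. 152.] [ 1.42 -0.01 -0.38] [-0.  -0.2  0. ]
1.9 [-82. 156.] [ 1.68 -0.01 -0.37] [-0.  -0.2  0. ]
```

View pics/w11.png

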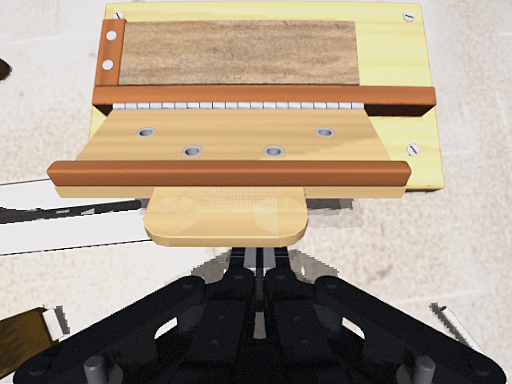

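```bash
python3 -m crank '{"delta_pos":[[0.1,0,-0.05],[0.23,0,-0.11],[0.37,0,-0.17],[0.52,0,-0.23],[0.67,0,-0.27],[0.82,0,-0.31],[0.97,0,-0.34],[1.13,0,-0.36]],"angular":[[0,0,0],[0,0,0],[0,0,0],[0,0,0],[0,0,0],[0,0,0],[0,0,0],[0,0,0]]}'
python3 - <<'E'
from h import *
im=vision.snapshot('wrist');cv2.imwrite("pics/w12.png",im[:,:,::-1])
st();way([2.1,2.04,2,1.9,1.8,1.7,1.6,1.5,1.4,1.3],-5)
E
```

```text
time: 15.25
eef_pos: [466.3, -190.9, 146.2]
ee_rot: [0.013, 0.971, -0.053, 0.235]
contact_force: [-3.2, 0.5, 0.6]
grip_width: -0.2
t 15.3 jig [-99.   -5.3 147.3] F jig [-0.2  0.1 -0.8] tz [ 0.46 -0.05 -0.89] q [ 0.53 -0.17 -0.09  2.28 -0.3   0.59 -1.03] w 0.3
2.1 [-101.  146.] [-0.07 -0.01  0.01] [ 0.  -0.3  0. ]
2.04 [-95. 149.] [ 0.12 -0.01  0.  ] [ 0.  -0.3  0. ]
2 [-91. 152.] [ 0.22 -0.01 -0.  ] [ 0.  -0.3  0. ]
1.9 [-82. 156.] [ 0.48 -0.01  0.  ] [ 0.  -0.3  0. ]
1.8 [-72. 160.] [ 0.74 -0.01  0.03] [ 0.  -0.3  0. ]
1.7 [-62. 162.] [ 0.99 -0.01  0.09] [ 0.  -0.3  0. ]
1.6 [-52. 164.] [ 1.24 -0.01  0.17] [ 0.  -0.3  0. ]
1.5 [-41. 165.] [ 1.48 -0.01  0.28] [ 0.  -0.3  0. ]
1.4 [-31. 164.] [ 1.71 -0.01  0.41] [ 0.  -0.3  0. ]
1.3 [-21. 163.] [ 1.92 -0.01  0.56] [ 0.  -0.3  0. ]
```

View pics/w12.png

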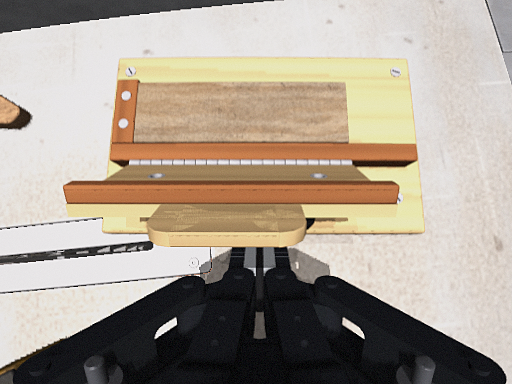

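```bash
python3 -m crank '{"delta_pos":[[0.12,0,0],[0.3,0,0],[0.48,0,0],[0.66,0,0.02],[0.85,0,0.05],[1.02,0,0.1],[1.2,0,0.15],[1.36,0,0.22]],"angular":[[0,0,0],[0,0,0],[0,0,0],[0,0,0],[0,0,0],[0,0,0],[0,0,0],[0,0,0]]}'
python3 - <<'E'
from h import *
im=vision.snapshot('wrist');cv2.imwrite("pics/w13.png",im[:,:,::-1])
st();way([1.6,1.5,1.4,1.3,1.2,1.1,1,.9,.8,.7],-5)
E
```

```text
time: 15.97
eef_pos: [520.8, -196.9, 164.8]
ee_rot: [0.013, 0.97, -0.052, 0.236]
contact_force: [-2.4, -0.7, 0.6]
grip_width: 0.2
t 16.02 jig [-44.3  -5.3 165.3] F jig [-0.1 -0.2 -0. ] tz [ 0.46 -0.05 -0.89] q [ 0.52 -0.07 -0.13  2.16 -0.25  0.61 -1.11] w -0.4
1.6 [-52. 164.] [-0.18 -0.01 -0.06] [ 0.  -0.5  0.1]
1.5 [-41. 165.] [ 0.06 -0.01  0.05] [ 0.  -0.5  0.1]
1.4 [-31. 164.] [ 0.29 -0.01  0.18] [ 0.  -0.5  0.1]
1.3 [-21. 163.] [ 0.5  -0.01  0.33] [ 0.  -0.5  0.1]
1.2 [-10. 160.] [ 0.69 -0.01  0.51] [ 0.  -0.5  0.1]
1.1 [ -1. 157.] [ 0.87 -0.01  0.7 ] [ 0.  -0.5  0.1]
1 [  9. 152.] [ 1.03 -0.01  0.9 ] [ 0.  -0.5  0.1]
0.9 [ 18. 147.] [ 1.16 -0.01  1.13] [ 0.  -0.5  0.1]
0.8 [ 26. 140.] [ 1.28 -0.01  1.36] [ 0.  -0.5  0.1]
0.7 [ 34. 133.] [ 1.36 -0.01  1.61] [ 0.  -0.5  0.1]
```

View pics/w13.png

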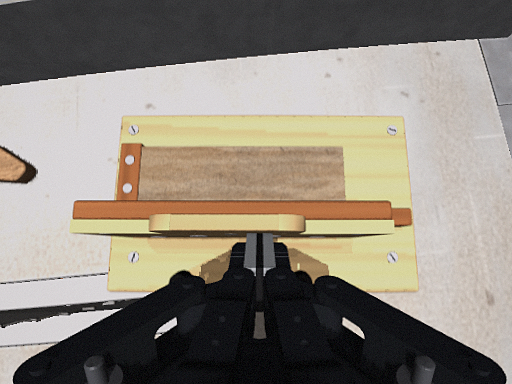

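```bash
python3 -m crank '{"delta_pos":[[0.15,0,0.1],[0.29,0,0.18],[0.4,0,0.25],[0.5,0,0.33],[0.6,0,0.42],[0.69,0,0.51],[0.78,0,0.6],[0.87,0,0.7]],"angular":[[0,0,0],[0,0,0],[0,0,0],[0,0,0],[0,0,0],[0,0,0],[0,0,0],[0,0,0]]}'
python3 - <<'E'
from h import *
im=vision.snapshot('wrist');cv2.imwrite("pics/w14.png",im[:,:,::-1])
st();way([1.1,1,.9,.8,.7,.6,.5,.4,.3,.2],-5)
E
```

```text
time: 16.68
eef_pos: [566.6, -201.9, 156.9]
ee_rot: [0.013, 0.97, -0.052, 0.238]
contact_force: [-0.4, -0.4, 1.4]
grip_width: -0.3
t 16.73 jig [  0.9  -5.2 156.5] F jig [ 1.3 -0.4  0.6] tz [ 0.46 -0.05 -0.89] q [ 0.51  0.03 -0.15  2.08 -0.21  0.57 -1.17] w -0.1
1.1 [ -1. 157.] [-0.03 -0.   -0.02] [ 0.  -0.5  0.1]
1 [  9. 152.] [ 0.12 -0.    0.19] [ 0.  -0.5  0.1]
0.9 [ 18. 147.] [ 0.26 -0.    0.41] [ 0.  -0.5  0.1]
0.8 [ 26. 140.] [ 0.37 -0.    0.65] [ 0.  -0.5  0.1]
0.7 [ 34. 133.] [ 0.46 -0.    0.89] [ 0.  -0.5  0.1]
0.6 [ 41. 126.] [ 0.52 -0.    1.14] [ 0.  -0.5  0.1]
0.5 [ 47. 117.] [ 0.56 -0.    1.4 ] [ 0.  -0.5  0.1]
0.4 [ 72. 118.] [ 1.12 -0.    1.67] [ 0.  -0.5  0.1]
0.3 [ 76. 109.] [ 1.11 -0.    1.93] [ 0.  -0.5  0.1]
0.2 [79. 99.] [ 1.07 -0.    2.19] [ 0.  -0.5  0.1]
```

View pics/w14.png

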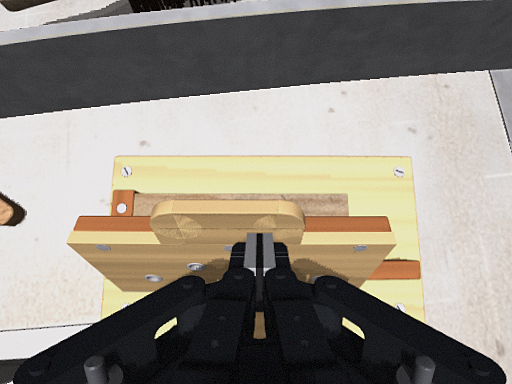

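```bash
python3 -m crank '{"delta_pos":[[0.1,0,0.13],[0.2,0,0.3],[0.28,0,0.45],[0.35,0,0.6],[0.41,0,0.75],[0.46,0,0.9],[0.5,0,1.05],[0.54,0,1.25]],"angular":[[0,0,0],[0,0,0],[0,0,0],[0,0,0],[0,0,0],[0,0,0],[0,0,0],[0,0,0]]}'
python3 - <<'E'
from h import *
im=vision.snapshot('wrist');cv2.imwrite("pics/w15.png",im[:,:,::-1])
st()
for p in ([47,117],[59,112.5],[65.5,106],[73,97],[78,88],[80,79],[80,76]): go(jw([p[0],-5,p[1]],th,t),down(th,27))
E
```

```text
time: 17.4
eef_pos: [609.7, -206.4, 122.0]
ee_rot: [0.013, 0.97, -0.052, 0.238]
contact_force: [-0.6, -1.2, 1.9]
grip_width: 0.1
t 17.45 jig [ 43.7  -4.8 120.3] F jig [ 0.8 -0.4  0.4] tz [ 0.46 -0.05 -0.89] q [ 0.48  0.16 -0.15  2.02 -0.17  0.5  -1.21] w -0.2
pos [ 609.6 -206.   120.3] dpos [0.035 0.005 0.112] ang [-0.   -0.46  0.08]
pos [ 609.6 -206.   120.3] dpos [0.249 0.005 0.35 ] ang [-0.   -0.46  0.08]
pos [ 609.6 -206.   120.3] dpos [0.319 0.005 0.569] ang [-0.   -0.46  0.08]
pos [ 609.6 -206.   120.3] dpos [0.381 0.005 0.856] ang [-0.   -0.46  0.08]
pos [ 609.6 -206.   120.3] dpos [0.388 0.005 1.113] ang [-0.   -0.46  0.08]
pos [ 609.6 -206.   120.3] dpos [0.329 0.005 1.336] ang [-0.   -0.46  0.08]
pos [ 609.6 -206.   120.3] dpos [0.294 0.005 1.402] ang [-0.   -0.46  0.08]
```

View pics/w15.png

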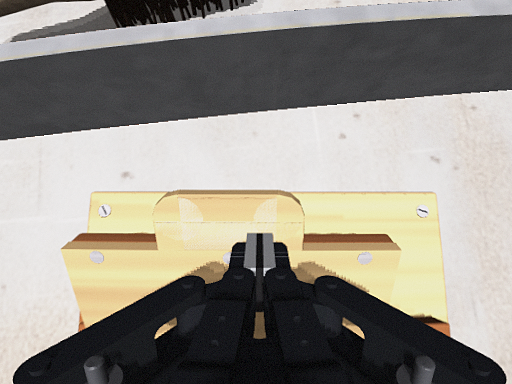

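```bash
python3 -m crank '{"delta_pos":[[0.08,0,0.15],[0.16,0,0.27],[0.24,0,0.38],[0.29,0,0.5],[0.33,0,0.6],[0.36,0,0.72],[0.38,0,0.83],[0.38,0,0.92]],"angular":[[0,0,0],[0,0,0],[0,0,0],[0,0,0],[0,0,0],[0,0,0],[0,0,0],[0,0,0]]}'
python3 - <<'E'
from h import *
im=vision.snapshot('wrist');cv2.imwrite("pics/w16.png",im[:,:,::-1])
st()
for p in ([78,88],[80,82],[80,79],[80,76]): go(jw([p[0],-5,p[1]],th,t),down(th,27))
E
```

```text
time: 18.12
eef_pos: [640.3, -209.3, 94.4]
ee_rot: [0.013, 0.97, -0.052, 0.237]
contact_force: [-0.6, -0.1, 1.5]
grip_width: 0.2
t 18.17 jig [74.4 -4.6 93.8] F jig [0.6 0.6 0.4] tz [ 0.46 -0.05 -0.89] q [ 0.46  0.25 -0.15  1.97 -0.14  0.46 -1.24] w 0.2
pos [ 640.2 -209.2   93.8] dpos [0.013 0.009 0.17 ] ang [-0.02 -0.44  0.08]
pos [ 640.2 -209.2   93.8] dpos [-0.011  0.009  0.326] ang [-0.02 -0.44  0.08]
pos [ 640.2 -209.2   93.8] dpos [-0.046  0.009  0.393] ang [-0.02 -0.44  0.08]
pos [ 640.2 -209.2   93.8] dpos [-0.081  0.009  0.459] ang [-0.02 -0.44  0.08]
```

View pics/w16.png

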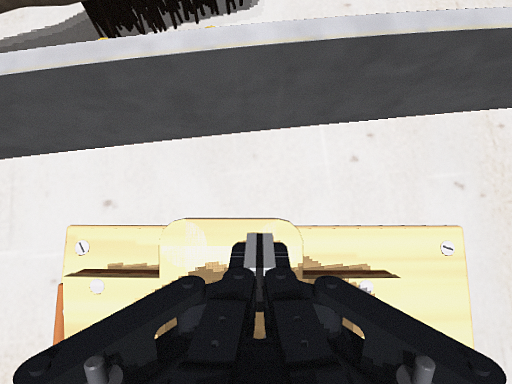

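```bash
python3 -m crank '{"delta_pos":[[0,0,0.08],[0,0,0.16],[0,0,0.23],[-0.02,0,0.29],[-0.03,0,0.34],[-0.04,0,0.38],[-0.05,0,0.4]],"angular":[[0,0,0],[0,0,0],[0,0,0],[0,0,0],[0,0,0],[0,0,0],[0,0,0]]}'
python3 - <<'E'
from h import *
st()
E
```

```text
time: 18.75
eef_pos: [645.7, -209.8, 78.4]
ee_rot: [0.013, 0.97, -0.052, 0.237]
contact_force: [-1.0, -0.3, 0.9]
grip_width: 0.1
t 18.75 jig [80.  -4.7 78.4] F jig [-0.9 -0.4  0.9] tz [ 0.46 -0.05 -0.89] q [ 0.45  0.29 -0.14  1.97 -0.14  0.43 -1.24] w 0.1
```

```bash
python3 -m crank '{"delta_pos":[[-0.02,0,0.04],[-0.04,0,0.08],[-0.06,0,0.12],[-0.08,0,0.16],[-0.1,0,0.2],[-0.1,0,0.2]],"angular":[[0,0,0],[0,0,0],[0,0,0],[0,0,0],[0,0,0],[0,0,0]]}'
python3 - <<'E'
from h import *
st()
im=vision.snapshot('wrist');cv2.imwrite("pics/w17.png",im[:,:,::-1])
E
```

```text
time: 19.25
eef_pos: [646.5, -210.0, 75.3]
ee_rot: [0.013, 0.97, -0.052, 0.238]
contact_force: [-30.1, 8.2, 40.6]
grip_width: -0.1
t 19.25 jig [80.8 -4.8 75.3] F jig [-30.8   4.9  40.6] tz [ 0.46 -0.05 -0.89] q [ 0.45  0.29 -0.15  1.97 -0.14  0.42 -1.24] w -0.1
```

View pics/w17.png

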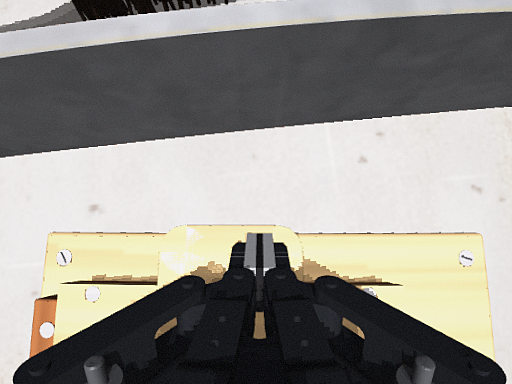

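```bash
python3 -m crank '{"delta_pos":[[0,0,-0.25],[0,0,-0.8],[0,0,-1.6],[-0.3,0,-2.4],[-0.6,0,-3.2],[-0.9,0,-4],[-1,0,-4.2],[-1,0,-4.2]],"angular":[[0,0,0],[0,0,0],[0,-4,0],[0,-10,0],[0,-16,0],[0,-22,0],[0,-26,0],[0,-26,0]]}'
python3 - <<'E'
from h import *
vision.snapshot('top');im=vision.snapshot('top');cv2.imwrite("pics/t18.png",cv2.resize(im[110:240,220:380,::-1],(738,600),interpolation=cv2.INTER_CUBIC))
im=vision.snapshot('scene');cv2.imwrite("pics/s18.png",cv2.resize(im[190:310,220:370,::-1],(750,600),interpolation=cv2.INTER_CUBIC))
cal=vision.get_calibration('wrist');im=vision.snapshot('wrist');cv2.imwrite("pics/w18.png",im[:,:,::-1]);np.savez('w18.npz',**cal)
st()
E
```

```text
time: 19.97
eef_pos: [536.0, -198.1, 208.4]
ee_rot: [0.002, 0.998, -0.053, 0.016]
contact_force: [1.1, 0.5, 0.7]
grip_width: -0.2
t 20.17 jig [-33.3  -4.6 203.8] F jig [ 0.5  1.4 -0.3] tz [ 0.03 -0.   -1.  ] q [ 0.4   0.17 -0.1   1.75  0.01  1.2  -1.38] w -0.4
```

View pics/w18.png

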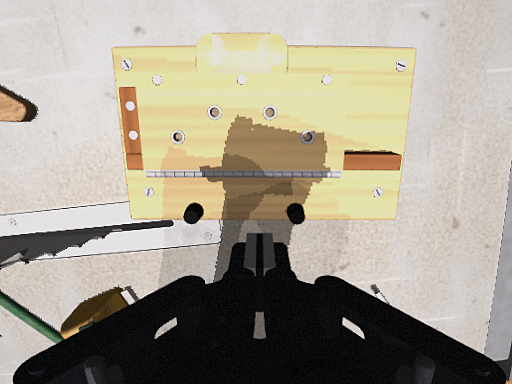

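View pics/s18.png

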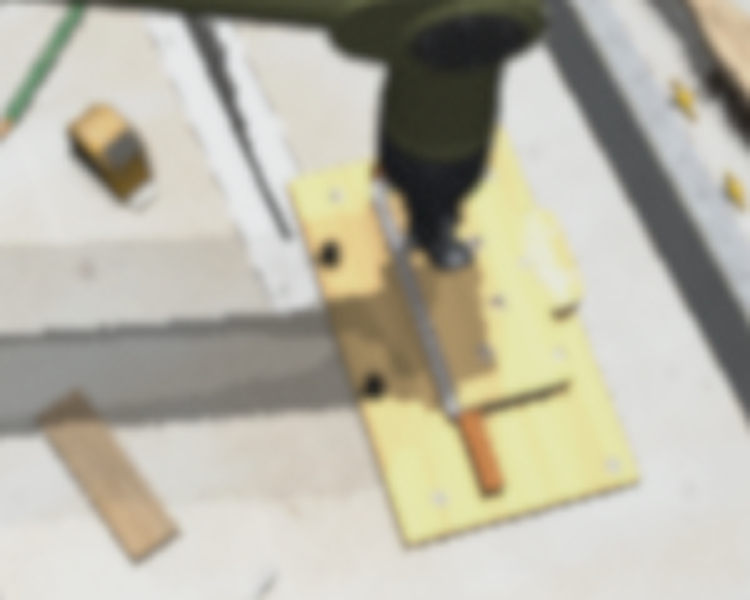

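```bash
python3 - <<'E'
from h import *
C=dict(np.load('w18.npz'))
for z in (51,56,63): print(z,[wj(p) for p in plane(C,[(242,33),(197,50),(288,50),(140,110)],z)])
print([wj(p) for p in plane(C,[(111,47),(417,47)],18)])
im=cv2.imread('pics/w18.png'); cv2.imwrite('pics/w18c.png',cv2.resize(im[25:195,100:425],(780,408),interpolation=cv2.INTER_CUBIC))
E
```

```text
51 [array([103.7,   9.9,  51. ]), array([90.3, 48.8, 51. ]), array([ 90.3, -29.5,  51. ]), array([ 40.4, 103.1,  51. ])]
56 [array([102.5,   9.7,  56. ]), array([89.4, 47.8, 56. ]), array([ 89.3, -29. ,  56. ]), array([ 40.4, 101.1,  56. ])]
63 [array([100.8,   9.3,  63. ]), array([88. , 46.5, 63. ]), array([ 88. , -28.4,  63. ]), array([40.3, 98.3, 63. ])]
[array([100.4, 139.3,  18. ]), array([ 101.3, -158.5,   18. ])]
```

View pics/w18c.png

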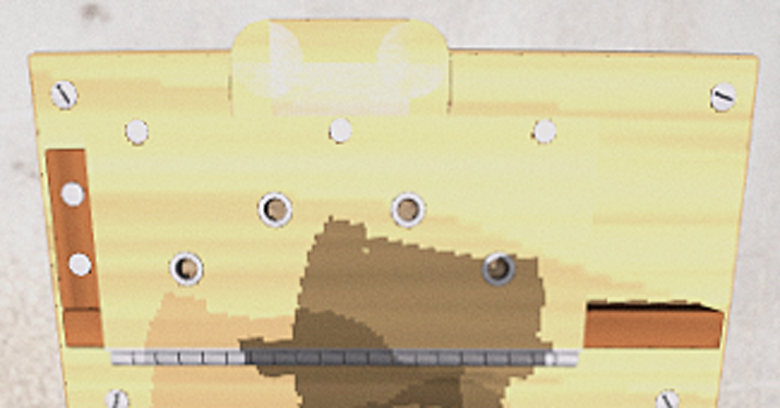

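```bash
python3 - <<'E'
from h import *
st(); print(hand_in())
E
```

```text
t 20.17 jig [-33.3  -4.6 203.8] F jig [ 0.5  1.4 -0.3] tz [ 0.03 -0.   -1.  ] q [ 0.4   0.17 -0.1   1.75  0.01  1.2  -1.38] w -0.4Traceback (most recent call last):
  File "<stdin>", line 2, in <module>
NameError: name 'hand_in' is not defined
```

```bash
python3 -c "
from plant import hand_in
print(hand_in())"
```

```text
the job is handed in; nothing more can be done
None
```

The board is seated tight in the corner and the template leaf lies flat on it. I handed the job in at about 20 s.

**Board:** I pushed it with the open fingertips against the rail, then the end stop, then the rail again. At each face it stopped moving, at about 9 N on the rail and 11 N on the stop. The wrist picture showed no gap at either face.

**Leaf:** I reached the shut fingers under the tab, tilted about 27°, carried the leaf over its hinge and pressed it down. The press met a rigid stop with about 40 N upward and 31 N sideways on the fingertips, as intended. In the last picture the tab measured 78 mm wide at the flat height (80 nominal). Its outer edge was at jig x 104 (105 expected).

**Other checks:** The arm was clear of the jig at hand-in. The arm did not go near the bystander tools, but I did not measure them again at the end.

**Disagreements:** My camera measurements of the jig differed by 2 to 5 mm between views. I relied on contact force for the final seating.

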